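# Sort salvaged servo-bench parts into their trays

## Robot

A 6-joint arm with a two-finger parallel gripper is mounted at the origin on the work surface. World frame = base frame: x ahead of the robot, y to its left, z up, the work surface at z = 0. Lengths are in m, angles in rad, forces in N, time in s.
With the tool pointing down it reaches from about 0.375 to 0.9 m from the base axis. Payload 3.1 kg.
Tool frame: the origin (TCP) lies midway between the tips of the shut fingers; the grasp point (between the pads) lies 19 mm behind it; z points along the fingers, y is the line along which they close (so a half turn about z gives the same grasp; the last joint's range is limited). The gripper opens to 85 mm and grips with 20 to 120 N. Pads are 22 mm wide; open, the fingers measure 114 mm over their backs; the gripper's body (76 mm by 85 mm) begins 54 mm behind the grasp point. The pads swing forward as they close: fully open they stand 13 mm farther back than shut.
Start: joints at [-1.403, 0.527, 1.433, -0, 1.181, -0.178], TCP at [0.212, -0.588, 0.231] pointing down, gripper open.
Joint ranges: [-3.08, 3.08], [-0.75, 2.2], [0.22, 2.44], [-1.43, 4.57], [0, 2.65], [-2.85, 2.85]. Speed limits (rad/s): [2.79, 2.79, 3.14, 3.14, 3.14, 3.14].

## Interface

Orientations are given as a unit quaternion [w, x, y, z].
In Python, from plant import status, viewer, manip gives the robot as it stands.
- The arm moves only by the tool apply_moves, never from a script. Its arguments are lists of equal length, an entry for each row: "xyz": the shift along the world's x, y, z in mm, a list of three; "delta_rot": the turn, a rotation vector about the world's x, y, z in degrees, a list of three; "hand": the opening, from 0 (shut) to 1 (fully open). A call has 1 to 20 rows; each row is the pose to reach, as a shift and turn from the pose commanded when the call began; what a row does not reach only later rows make up. A row lasts 1/10 s, in which the tool goes at most 50 mm and 8.59 degrees, less where a joint would pass 70% of its speed; a pose out of reach is approached as far as the arm can. A call with a gripper value outside its range is refused whole. The fingers move at their own pace and stop on an object; "squeeze" is the grip in N (left out, the last holds). Time passes only in rows, so rows that repeat a pose let the fingers close. It gives the time, the measured TCP pose, the force, the opening and the grip force at its end, in the units of the state.
- status.observe(): the state, without advancing time (a new reading comes with each control period).
- viewer.snapshot(name): name is "scene" or "top" or "wrist"; returns a dict with "pixels" (400x640x3 uint8, blue, green, red), "fov_y" (degrees; the focal length in pixels is half the picture's height over the tangent of half this angle, whatever the lens; pixels are square), "cx", "cy" (the principal point, pixels), "R" (3x3) and "t" (3): a world point X has camera coordinates R X + t; the wrist camera has in their place "mount" (4x4, takes a point from camera to tool coordinates, whose origin is the TCP and whose axes are the flange's). Camera axes: x right, y down, z forward; pixel columns grow to the right and rows downward; lengths in m; the calibration is good to about 2 mm. A picture is of the moment at which its call begins: read the wrist's pose just before it. There is no depth.
- manip.finish_job(): hands the job in; it is judged then, once.
The state is a dict: "clock": time; "qpos": joint angles; "qvel": joint speeds; "joint_efforts": joint torques, N m; "eef_pos": TCP position; "tcp_rot": TCP orientation; "ft_force": force on the tool from outside, world axes, zero at the start; "torque": the same for the moment, N m; "grip_width": opening from 0.0 (shut) to 1.0 (fully open); "finger_force": force on a finger pad.
Only numpy, scipy, OpenCV 4.12 (cv2) and the standard library are available. Lean on these libraries where they do the work, as an engineer would, in place of code of your own. Each camera call takes 0.05 s, during which the arm holds its last target. There are 200 camera calls.

## Task

Sort the five loose electronic parts (two servos, two capacitors and a heat sink): stand each one upright in the large empty bay of the tray whose narrow strip already holds a part of the same kind. Leave the solder reel and the white power adapter where they are.

Things in the scene. Friction and masses are not known exactly. Their poses are not given: they have to be found in the camera images.
- servo_a_mid (a point): Servo with a round white horn. Black hobby servo, shaft up: body 40 (x) x 20 (y) x 34 mm, ears 54 mm over all along x (3 mm thick, top 29 mm above the underside), white horn on top to 40 mm. This point: on the body's mid axis, 20 mm above its underside; x along its length, z up. Grasp across the 20 mm width (y). 55 g.
- servo_b_mid (a point): Servo with a straight white horn. Black hobby servo, shaft up: body 40 (x) x 20 (y) x 34 mm, ears 54 mm over all along x (3 mm thick, top 29 mm above the underside), white horn on top to 40 mm. This point: on the body's mid axis, 20 mm above its underside; x along its length, z up. Grasp across the 20 mm width (y). 55 g.
- cap_tall_mid (a point): The taller capacitor. Electrolytic capacitor, upright black cylinder with a bare metal top, diameter 28 mm, height 48 mm. This point: its centre, half-way up (24 mm above its underside), z up. About 40 g.
- cap_short_mid (a point): The shorter capacitor. Electrolytic capacitor, upright black cylinder with a bare metal top, diameter 28 mm, height 38 mm. This point: its centre, half-way up (19 mm above its underside), z up. About 40 g.
- heatsink_mid (a point): Heat sink: finned bare aluminium block, 42 (x) x 25 (y) x 38 mm high, fins upright on both sides of a middle web. This point: its centre, 19 mm above its underside; x along the 42 mm length, z up. Grasp it across the 25 mm width (along y). About 90 g.
- bay_servo (a point): Tray for servos: its sample is a servo without horn, 40 mm high. Fixed shallow tray 150 x 150 mm; floor 3 mm, rims and cross rib 12 mm above the bench, 3 mm thick. The sample is fixed behind the rib, 74 mm along +x from this point. The empty near bay is 96 (x) x 144 (y) mm inside. This point: centre of the empty bay's floor; x points to the sample, away from the robot, z up.
- bay_cap (a point): Tray for capacitors: its sample is a capacitor, diameter 28 mm, 42 mm high. Fixed shallow tray 150 x 150 mm; floor 3 mm, rims and cross rib 12 mm above the bench, 3 mm thick. The sample is fixed behind the rib, 74 mm along +x from this point. The empty near bay is 96 (x) x 144 (y) mm inside. This point: centre of the empty bay's floor; x points to the sample, away from the robot, z up.
- bay_sink (a point): Tray for heat sinks: its sample is a finned aluminium heat sink, 38 mm high. Fixed shallow tray 150 x 150 mm; floor 3 mm, rims and cross rib 12 mm above the bench, 3 mm thick. The sample is fixed behind the rib, 74 mm along +x from this point. The empty near bay is 96 (x) x 144 (y) mm inside. This point: centre of the empty bay's floor; x points to the sample, away from the robot, z up.
- reel_mid (a point): Bystander: reel of solder, black flanges, lying flat, diameter 44 mm, 32 mm high, 250 g. This point: its centre, 16 mm above the bench.
- adapter_mid (a point): Bystander: white plug-in power adapter, 42 (x) x 38 (y) x 26 mm high, lying with two plug pins pointing up to 42 mm. This point: the centre of its case, 13 mm above the bench.
Things that resemble listed ones, but are neither listed nor needed, are in the scene too. Leave any turquoise look-alike of the part that bears servo_b_mid alone.

How it is judged:
By the outcome, as a careful person would: the job done as asked, in the order asked, and still so for the second after the job is handed in, with the robot touching nothing.
It also fails if it takes over 102 s, if anything falls off the work surface, if the arm or the gripper's body presses on something with over 40 N, if the wrist force passes 120 N, or if a joint passes its speed limit or range.

## Working session

There is one attempt and no reset: what is moved stays moved. The work goes in short steps, Python scripts to look and compute and a tool call to move; the robot and the scene stay as the last step left them, time stands still between calls to the robot, and variables do not carry over. Pictures are saved under pics/ and viewed, at most 14 in all, crops included, and the job is handed in when it is done.

Besides the shell and the picture viewer there is one more tool, called after "Call:" as name(argument=value, ...) on one line, values as JSON. apply_moves: Moves the arm, as the interface text tells. Its arguments: {"type":"object","properties":{"xyz":{"type":"array"},"delta_rot":{"type":"array"},"hand":{"type":"array"},"squeeze":{"type":"number"}},"required":["xyz","delta_rot","hand"]}

```bash
mkdir -p pics; cat > h.py <<'E'
import numpy as np, cv2, pickle
from plant import status, viewer, manip
def snap(n,f):
    s=viewer.snapshot(n); cv2.imwrite(f'pics/{f}.png',s['pixels']); pickle.dump(s,open(f'pics/{f}.pkl','wb')); return s
def ray(s,u,v,z):
    f=200/np.tan(np.radians(s['fov_y']/2)); d=np.array([(u-s['cx'])/f,(v-s['cy'])/f,1])
    R=np.array(s['R']);t=np.array(s['t']); c=-R.T@t; w=R.T@d
    return c+w*(z-c[2])/w[2]
def proj(s,X):
    f=200/np.tan(np.radians(s['fov_y']/2)); p=np.array(s['R'])@X+np.array(s['t']); return p[:2]/p[2]*f+[s['cx'],s['cy']]
E
python3 - <<'E'
from h import *
for n in('top','scene'):
    s=snap(n,n+'0'); print(n,s['fov_y'],s['cx'],s['cy'],np.round(-np.array(s['R']).T@s['t'],3))
    print(np.round(s['R'],3))
print({k:v for k,v in status.observe().items() if k in('clock','eef_pos','tcp_rot','grip_width')})
E
```

```text
top 52.68992108006855 318.8226625119722 197.50570168833792 [0.317 0.057 0.911]
[[-0.015 -1.     0.005]
 [-0.983  0.014 -0.183]
 [ 0.183 -0.008 -0.983]]
scene 49.689122524912136 321.9977386316376 204.0635852560397 [1.103 0.849 0.702]
[[-0.799  0.601 -0.003]
 [ 0.334  0.44  -0.834]
 [-0.5   -0.667 -0.552]]
{'clock': 0.1, 'eef_pos': array([ 0.21234957, -0.58711839,  0.23042065]), 'tcp_rot': array([-1.01515730e-03,  9.85005405e-01,  1.72520495e-01,  8.91148401e-06]), 'grip_width': 0.9983829052243489}
```

View pics/top0.png

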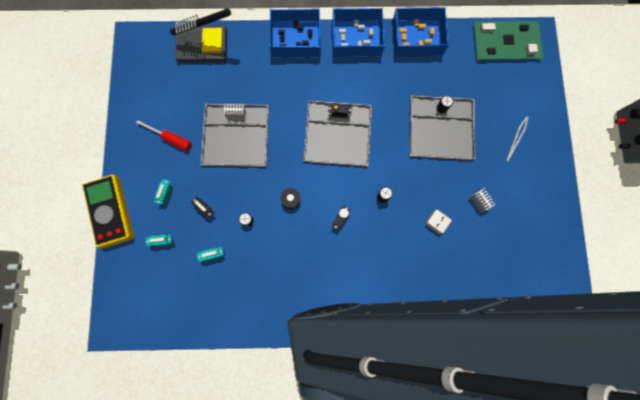

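View pics/scene0.png

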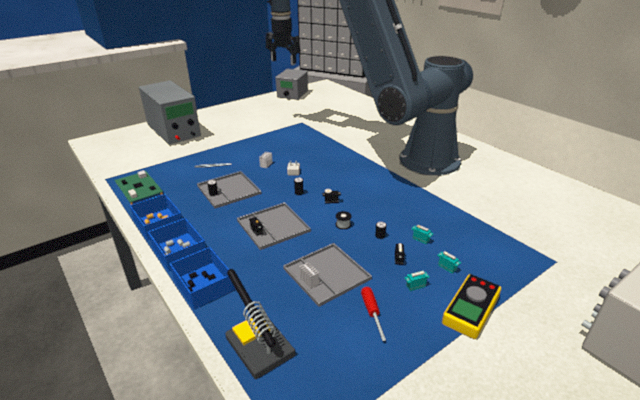

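The top picture shows:
- **Trays:** heat sink (235,135), servo (338,135) and capacitor (442,128).
- **Parts:** servos (203,207) and (341,218), capacitors (246,220) and (385,195), heat sink (483,200).
- **Bystanders:** reel (290,198) and adapter (438,222).
- **Look-alikes:** three turquoise servos at (163,192), (158,241) and (210,255). The two black servos are the ones meant.

I'll confirm this in one enlarged crop.

```bash
python3 - <<'E'
import cv2,numpy as np
i=cv2.imread('pics/top0.png')
a=[cv2.resize(i[y-20:y+20,x-20:x+20],(260,260),interpolation=cv2.INTER_CUBIC) for x,y in((203,207),(246,220),(341,218),(385,195),(483,200),(438,222))]
cv2.imwrite('pics/crop.png',np.vstack([np.hstack(a[:3]),np.hstack(a[3:])]))
E
```

```text
(no output)
```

View pics/crop.png

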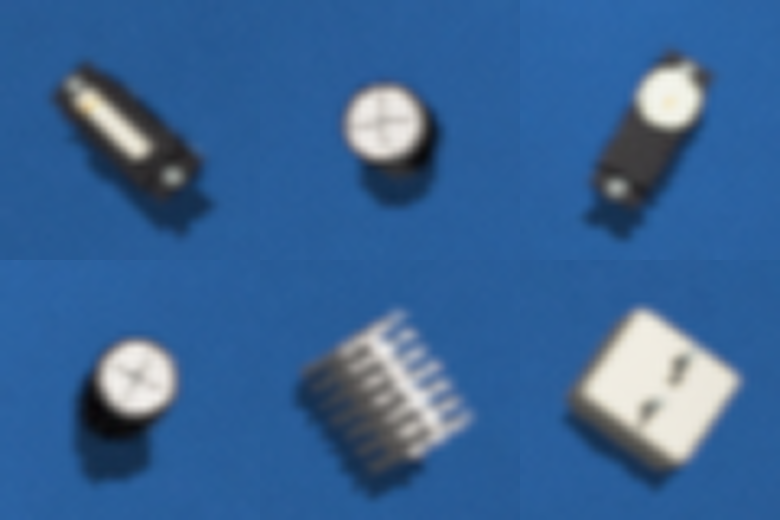

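The crop confirms black straight-horn servo b at left, black round-horn servo a at middle, the two capacitors, the heat sink and the adapter. Next I compute positions.

```bash
python3 - <<'E'
from h import *
s=pickle.load(open('pics/top0.pkl','rb')); sc=pickle.load(open('pics/scene0.pkl','rb'))
def P(n,ox,oy,pts,z):
    w=[ray(s,ox+x/6.5-.5,oy+y/6.5-.5,z) for x,y in pts]
    print(n,np.round(1e3*np.mean(w,0)),'len',[round(1e3*np.linalg.norm(w[0]-w[-1]))], 'yaw',np.degrees(np.arctan2(*(w[-1]-w[0])[[1,0]])).round(1),'r',np.linalg.norm(np.mean(w,0)[:2]).round(3),'scene px',proj(sc,np.mean(w,0)).round(1))
P('sb screws',183,187,[(75,83),(173,176)],.029)
P('sa ear ends',321,198,[(172,64),(92,200)],.029)
for z in(.038,.048):
    P('capL',226,200,[(126,123)],z);P('capR',365,175,[(137,118)],z)
P('hs web',463,180,[(90,82),(178,182)],.038)
P('adapter',418,202,[(143,128)],.026)
print(ray(s,290,196,.032))
h=cv2.cvtColor(s['pixels'],cv2.COLOR_BGR2HSV); m=((h[...,1]<60)&(h[...,2]>60)).astype('uint8')
m[:98]=0;m[172:]=0
n,l,st,c=cv2.connectedComponentsWithStats(m)
for k in range(1,n):
    if st[k,4]>1500 and 190<st[k,0]<440:
        print(st[k])
for nm,cs in dict(L=[(203,105),(269,105),(268,167),(201,166)],M=[(307,102),(371,103),(369,166),(304,165)],R=[(410,97),(475,97),(475,160),(410,159)]).items():
    w=np.array([ray(s,*c,.012) for c in cs]); print(nm,np.round(1e3*w[:,:2]).tolist(),'c',np.round(1e3*w.mean(0)))
# scene crops of caps
i=sc['pixels']
a=[cv2.resize(i[y-20:y+20,x-20:x+20],(260,260),interpolation=cv2.INTER_CUBIC) for x,y in((381,230),(299,186),(265,159))]
cv2.imwrite('pics/crop2.png',np.hstack(a))
E
```

```text
sb screws [465. 309.  29.] len [47] yaw -133.3 r 0.558 scene px [399.2 249.7]
sa ear ends [435.   2.  29.] len [54] yaw 148.4 r 0.435 scene px [331.1 192.6]
capL [435. 212.  38.] len [0] yaw 0.0 r 0.484 scene px [380.5 223.6]
capR [488. -97.  38.] len [0] yaw 0.0 r 0.498 scene px [297.  181.8]
capL [434. 210.  48.] len [0] yaw 0.0 r 0.482 scene px [380.7 219.9]
capR [486. -95.  48.] len [0] yaw 0.0 r 0.496 scene px [297.7 178.9]
hs web [ 469. -311.   38.] len [44] yaw -142.4 r 0.563 scene px [265.9 154.3]
adapter [ 425. -216.   26.] len [0] yaw 0.0 r 0.476 scene px [292.9 164.4]
[0.48485174 0.11389662 0.032     ]
[ 410   98   65   62 3769]
[ 304  101   67   66 3789]
[ 201  104   68   63 4012]
L [[710.0, 320.0], [708.0, 164.0], [557.0, 166.0], [562.0, 319.0]] c [634. 242.  12.]
M [[715.0, 74.0], [710.0, -77.0], [556.0, -67.0], [561.0, 83.0]] c [636.   3.  12.]
R [[724.0, -171.0], [722.0, -325.0], [567.0, -312.0], [572.0, -162.0]] c [ 646. -242.   12.]
```

View pics/crop2.png

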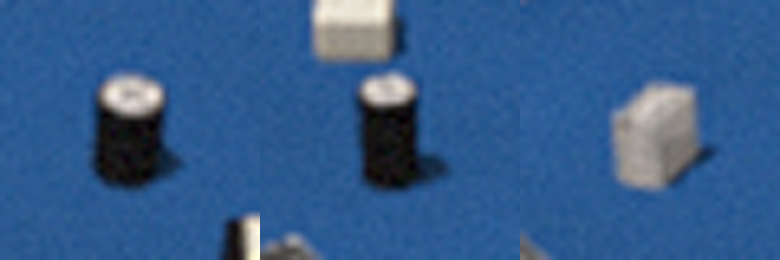

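CapL's top appears at scene row 224.9, against a predicted 223.6 for 38 mm, so it is the short one. CapR's is at 179.3, against 178.9 for 48 mm, so it is the tall one. Sizes check out: the servo ears measure 54 mm, the web 44 mm and the trays about 150 mm.

I'll start with the heat sink and move above it.

Call:
apply_moves(xyz=[[257,276,-90],[257,276,-90],[257,276,-90],[257,276,-90],[257,276,-90],[257,276,-90],[257,276,-90],[257,276,-90],[257,276,-90],[257,276,-90],[257,276,-90],[257,276,-90]], delta_rot=[[0,0,18],[0,0,18],[0,0,18],[0,0,18],[0,0,18],[0,0,18],[0,0,18],[0,0,18],[0,0,18],[0,0,18],[0,0,18],[0,0,18]], hand=[0.8,0.8,0.8,0.8,0.8,0.8,0.8,0.8,0.8,0.8,0.8,0.8], squeeze=40)

```text
clock: 1.3
eef_pos: [0.4688, -0.3131, 0.1416]
tcp_rot: [0.0, 0.946, 0.324, 0.0]
ft_force: [-0.7, -0.6, -0.5]
grip_width: 0.798
finger_force: 0.0
```

```bash
cat >> h.py <<'E'
from scipy.spatial.transform import Rotation as Ro
def wr(f):
    o=status.observe(); s=viewer.snapshot('wrist'); cv2.imwrite(f'pics/{f}.png',s['pixels'])
    T=np.eye(4); T[:3,:3]=Ro.from_quat(o['tcp_rot'],scalar_first=True).as_matrix(); T[:3,3]=o['eef_pos']
    M=np.linalg.inv(T@np.array(s['mount'])); s['R']=M[:3,:3]; s['t']=M[:3,3]; pickle.dump(s,open(f'pics/{f}.pkl','wb')); return s
E
python3 - <<'E'
from h import *
o=status.observe();print(o['clock'],o['eef_pos'],o['tcp_rot'],o['qpos'])
s=wr('w1')
i=s['pixels'].copy()
u=proj(s,np.array([.469,-.311,.038])); print(u); 
c,d=np.cos(np.radians(38)),np.sin(np.radians(38))
q=[proj(s,np.array([.469+c*a-d*b,-.311+d*a+c*b,.038])) for a,b in((.021,.0125),(.021,-.0125),(-.021,-.0125),(-.021,.0125))]
cv2.polylines(i,[np.int32(q)],True,(0,0,255),1); cv2.imwrite('pics/w1b.png',i)
E
```

```text
1.3 [ 0.46884845 -0.31314794  0.1416408 ] [4.03853047e-04 9.46206656e-01 3.23562662e-01 7.34662017e-05] [-7.86912267e-01  5.66366906e-01  1.67177666e+00 -2.83437763e-04
  9.02658871e-01  1.25074952e-01]
[324.20806565 198.74237086]
```

View pics/w1b.png

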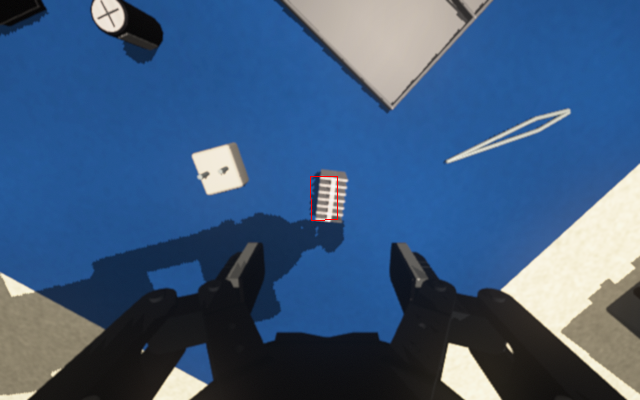

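The wrist view shows the heat sink at about (328,197), close to the prediction (324,199). I'll check an enlarged crop for offset and yaw.

```bash
python3 - <<'E'
import cv2
i=cv2.imread('pics/w1.png'); cv2.imwrite('pics/w1c.png',cv2.resize(i[160:230,290:370],(800,700)[:2],interpolation=cv2.INTER_CUBIC)[:600])
E
```

```text
(no output)
```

View pics/w1c.png

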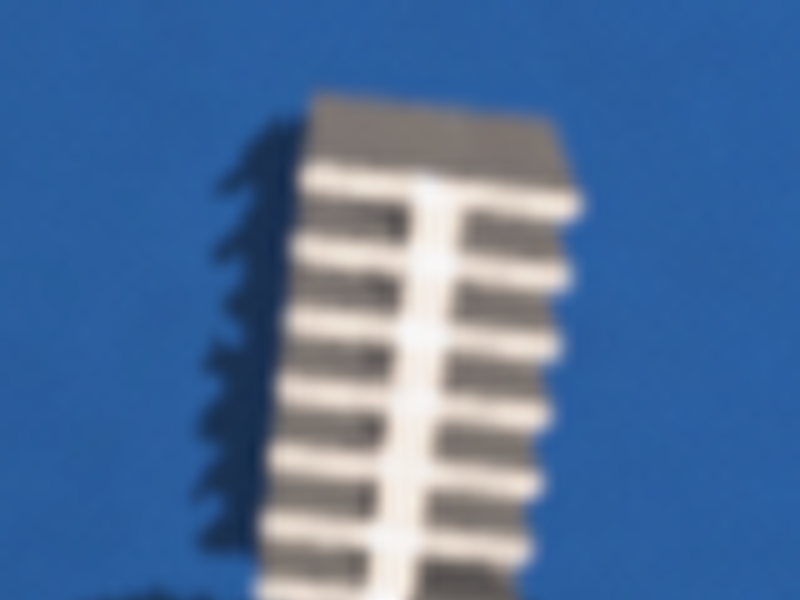

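```bash
python3 - <<'E'
from h import *
s=pickle.load(open('pics/w1.pkl','rb'))
a=ray(s,333,176.3,.038);b=ray(s,328.3,220,.038)
print(a,b,(a+b)/2,np.linalg.norm(a-b),np.degrees(np.arctan2(*(a-b)[[1,0]])))
E
```

```text
[ 0.49059086 -0.30437941  0.038     ] [ 0.45476375 -0.32686293  0.038     ] [ 0.47267731 -0.31562117  0.038     ] 0.0422976414025773 32.11058117672978
```

Call:
apply_moves(xyz=[[4,-3,0],[4,-3,-40],[4,-3,-80],[4,-3,-105],[4,-3,-120],[4,-3,-130],[4,-3,-135],[4,-3,-135],[4,-3,-135],[4,-3,-135],[4,-3,-135],[4,-3,-135],[4,-3,-135],[4,-3,-125],[4,-3,-105],[4,-3,-75],[4,-3,-45],[4,-3,-45]], delta_rot=[[0,0,-6],[0,0,-6],[0,0,-6],[0,0,-6],[0,0,-6],[0,0,-6],[0,0,-6],[0,0,-6],[0,0,-6],[0,0,-6],[0,0,-6],[0,0,-6],[0,0,-6],[0,0,-6],[0,0,-6],[0,0,-6],[0,0,-6],[0,0,-6]], hand=[0.8,0.8,0.8,0.8,0.8,0.8,0.8,0.8,0.1,0.1,0.1,0.1,0.1,0.1,0.1,0.1,0.1,0.1], squeeze=40)

```text
clock: 3.15
eef_pos: [0.4755, -0.3166, 0.1003]
tcp_rot: [0.004, 0.962, 0.275, 0.002]
ft_force: [0.1, 0.3, -1.0]
grip_width: 0.287
finger_force: 39.7
```

Call:
apply_moves(xyz=[[4,18,0],[14,56,0],[23,95,0],[33,135,0],[42,175,0],[52,215,0],[62,257,0],[72,300,0],[82,342,0],[92,385,0],[102,427,0],[112,470,0],[122,510,0],[130,540,0],[134,559,0],[134,559,0],[134,559,0]], delta_rot=[[0,0,-2],[0,0,-4],[0,0,-6],[0,0,-8],[0,0,-10],[0,0,-12],[0,0,-14],[0,0,-16],[0,0,-18],[0,0,-20],[0,0,-22],[0,0,-24],[0,0,-27],[0,0,-30],[0,0,-32],[0,0,-32],[0,0,-32]], hand=[0.1,0.1,0.1,0.1,0.1,0.1,0.1,0.1,0.1,0.1,0.1,0.1,0.1,0.1,0.1,0.1,0.1])

```text
clock: 4.85
eef_pos: [0.6063, 0.2441, 0.0952]
tcp_rot: [0.0, 1.0, -0.0, -0.001]
ft_force: [0.3, -1.4, -1.5]
grip_width: 0.283
finger_force: 39.6
```

```bash
python3 - <<'E'
from h import *
print(status.observe()['grip_width'],status.observe()['eef_pos']); s=wr('w2')
i=s['pixels'].copy()
for cx,cy in((610,242),):
    q=[proj(s,np.array([cx+a,cy+b,3])/1000) for a,b in((48,72),(48,-72),(-48,-72),(-48,72))]
    cv2.polylines(i,[np.int32(q)],True,(0,0,255),1)
cv2.imwrite('pics/w2b.png',i)
E
```

```text
0.2834364390569131 [0.60630805 0.24414428 0.09520563]
```

View pics/w2b.png

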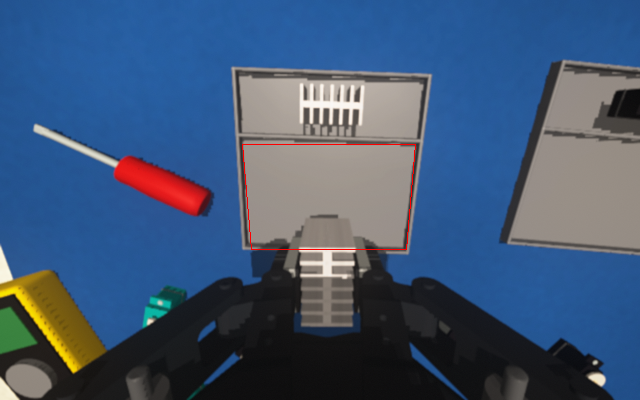

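The red bay outline matches the tray, with the sink held upright. I'll lower and release it.

Call:
apply_moves(xyz=[[4,-2,-20],[4,-2,-45],[4,-2,-65],[4,-2,-77],[4,-2,-84],[4,-2,-86],[4,-2,-86],[4,-2,-86],[4,-2,-86],[4,-2,-86],[4,-2,-86],[4,-2,-76],[4,-2,-50],[4,-2,-10],[4,-2,10],[4,-2,10]], delta_rot=[[0,0,0],[0,0,0],[0,0,0],[0,0,0],[0,0,0],[0,0,0],[0,0,0],[0,0,0],[0,0,0],[0,0,0],[0,0,0],[0,0,0],[0,0,0],[0,0,0],[0,0,0],[0,0,0]], hand=[0.1,0.1,0.1,0.1,0.1,0.1,0.1,0.6,0.6,0.6,0.6,0.6,0.6,0.6,0.6,0.6])

```text
clock: 6.5
eef_pos: [0.6143, 0.243, 0.111]
tcp_rot: [-0.001, 1.0, -0.001, 0.004]
ft_force: [-0.4, -0.0, 1.0]
grip_width: 0.602
finger_force: 0.0
```

Call:
apply_moves(xyz=[[-15,7,15],[-50,20,35],[-90,40,35],[-125,55,35],[-145,67,35],[-145,67,35],[-145,67,35],[-145,67,35],[-145,67,35]], delta_rot=[[0,0,8],[0,0,16],[0,0,24],[0,0,32],[0,0,40],[0,0,47],[0,0,47],[0,0,47],[0,0,47]], hand=[0.7,0.7,0.7,0.7,0.7,0.7,0.7,0.7,0.7])

```text
clock: 7.4
eef_pos: [0.4669, 0.3089, 0.141]
tcp_rot: [0.0, 0.918, 0.397, -0.0]
ft_force: [0.0, -0.0, -1.0]
grip_width: 0.697
finger_force: 0.0
```

```bash
cat >> h.py <<'E'
def crop(s,X,f):
    u=np.int32(proj(s,np.array(X)/1000)); x,y=max(u[0]-50,0),max(u[1]-40,0); print('origin',x,y,'scale 7')
    i=s['pixels'][y:y+80,x:x+100]; cv2.imwrite(f'pics/{f}.png',cv2.resize(i,None,fx=7,fy=7,interpolation=cv2.INTER_CUBIC))
E
python3 - <<'E'
from h import *
print(status.observe()['eef_pos'],status.observe()['tcp_rot']); crop(wr('w3'),(465,309,29),'w3b')
E
```

```text
[0.46693345 0.3089256  0.14099415] [ 1.14262622e-05  9.18012557e-01  3.96551303e-01 -9.51155935e-05]
origin 274 158 scale 7
```

View pics/w3b.png

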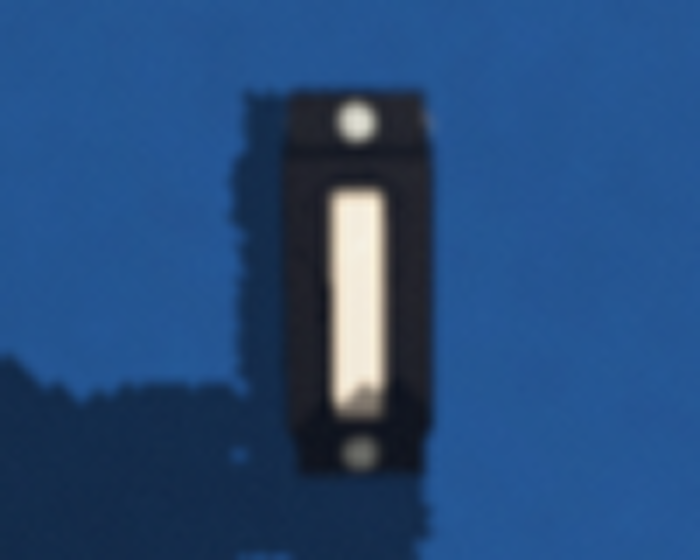

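The straight-horn black servo sits upright, with screws at crop (357,122) and (360,454), and the yaw is aligned.

```bash
python3 - <<'E'
from h import *
s=pickle.load(open('pics/w3.pkl','rb'))
a=ray(s,274+357/7-.5,158+122/7-.5,.029);b=ray(s,274+360/7-.5,158+454/7-.5,.029)
print((a+b)/2,np.linalg.norm(a-b),np.degrees(np.arctan2(*(a-b)[[1,0]])))
E
```

```text
[0.46497865 0.30851329 0.029     ] 0.04728497432951256 47.121658319455854
```

Call:
apply_moves(xyz=[[-2,0,-20],[-2,0,-60],[-2,0,-95],[-2,0,-120],[-2,0,-131],[-2,0,-136],[-2,0,-136],[-2,0,-136],[-2,0,-136],[-2,0,-136],[-2,0,-136],[-2,0,-136],[-2,0,-136],[-2,0,-126],[-2,0,-105],[-2,0,-75],[-2,0,-50],[-2,0,-50]], delta_rot=[[0,0,0],[0,0,0],[0,0,0],[0,0,0],[0,0,0],[0,0,0],[0,0,0],[0,0,0],[0,0,0],[0,0,0],[0,0,0],[0,0,0],[0,0,0],[0,0,0],[0,0,0],[0,0,0],[0,0,0],[0,0,0]], hand=[0.7,0.7,0.7,0.7,0.7,0.7,0.7,0.1,0.1,0.1,0.1,0.1,0.1,0.1,0.1,0.1,0.1,0.1])

```text
clock: 9.25
eef_pos: [0.4666, 0.3103, 0.095]
tcp_rot: [0.0, 0.917, 0.398, 0.004]
ft_force: [0.1, -0.2, -1.7]
grip_width: 0.226
finger_force: 39.5
```

Call:
apply_moves(xyz=[[7,-14,0],[22,-41,0],[42,-77,0],[62,-114,0],[82,-151,0],[102,-188,0],[122,-225,0],[138,-255,0],[148,-273,0],[148,-273,-10],[148,-273,-35],[148,-273,-60],[148,-273,-75],[148,-273,-81],[148,-273,-82],[148,-273,-82],[148,-273,-82]], delta_rot=[[0,0,-6],[0,0,-12],[0,0,-18],[0,0,-24],[0,0,-30],[0,0,-36],[0,0,-42],[0,0,-48],[0,0,-50],[0,0,-50],[0,0,-50],[0,0,-50],[0,0,-50],[0,0,-50],[0,0,-50],[0,0,-50],[0,0,-50]], hand=[0.1,0.1,0.1,0.1,0.1,0.1,0.1,0.1,0.1,0.1,0.1,0.1,0.1,0.1,0.1,0.1,0.1])

```text
clock: 10.95
eef_pos: [0.6125, 0.037, 0.0096]
tcp_rot: [-0.0, 1.0, -0.027, 0.0]
ft_force: [-0.1, 0.4, 0.2]
grip_width: 0.229
finger_force: 39.6
```

Call:
apply_moves(xyz=[[0,0,0],[0,0,0],[0,0,0],[0,0,0],[0,0,10],[0,0,40],[0,0,80],[0,0,110],[0,0,130],[0,0,130]], delta_rot=[[0,0,0],[0,0,0],[0,0,0],[0,0,0],[0,0,0],[0,0,0],[0,0,0],[0,0,0],[0,0,0],[0,0,0]], hand=[0.5,0.5,0.5,0.5,0.5,0.5,0.5,0.5,0.5,0.5])

```text
clock: 11.95
eef_pos: [0.6149, 0.036, 0.1435]
tcp_rot: [0.0, 1.0, -0.027, 0.004]
ft_force: [0.0, -0.2, -0.1]
grip_width: 0.5
finger_force: 0.0
```

Call:
apply_moves(xyz=[[-15,-3,0],[-50,-10,0],[-90,-17,0],[-130,-25,0],[-160,-31,0],[-177,-34,0],[-177,-34,0],[-177,-34,0]], delta_rot=[[0,0,-6],[0,0,-12],[0,0,-18],[0,0,-24],[0,0,-29],[0,0,-29],[0,0,-29],[0,0,-29]], hand=[0.7,0.7,0.7,0.7,0.7,0.7,0.7,0.7])

```text
clock: 12.75
eef_pos: [0.4362, 0.002, 0.1392]
tcp_rot: [-0.0, 0.961, -0.277, 0.0]
ft_force: [-0.2, 0.3, 0.1]
grip_width: 0.699
finger_force: 0.0
```

```bash
python3 - <<'E'
from h import *
print(status.observe()['eef_pos'],status.observe()['tcp_rot']); crop(wr('w4'),(435,2,29),'w4b')
E
```

```text
[0.43622376 0.00202763 0.13917624] [-8.19983631e-05  9.60874907e-01 -2.76982278e-01  4.74120468e-04]
origin 278 159 scale 7
```

View pics/w4b.png

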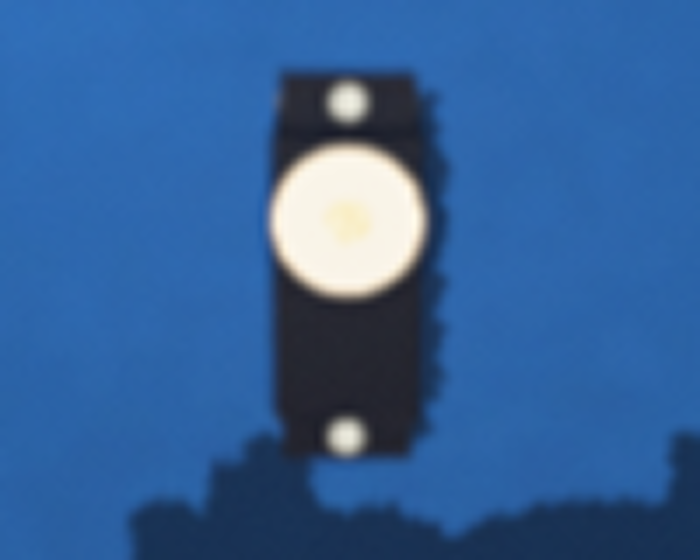

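Round-horn servo, with screws at crop (348,103) and (346,437).

```bash
python3 - <<'E'
from h import *
s=pickle.load(open('pics/w4.pkl','rb'))
a=ray(s,278+348/7-.5,159+103/7-.5,.029);b=ray(s,278+346/7-.5,159+437/7-.5,.029)
print((a+b)/2,np.linalg.norm(a-b),np.degrees(np.arctan2(*(a-b)[[1,0]])))
E
```

```text
[0.43692674 0.00209174 0.029     ] 0.04708168928708069 -32.45134077612141
```

Call:
apply_moves(xyz=[[1,0,-20],[1,0,-60],[1,0,-95],[1,0,-120],[1,0,-130],[1,0,-135],[1,0,-135],[1,0,-135],[1,0,-135],[1,0,-135],[1,0,-135],[1,0,-135],[1,0,-135],[1,0,-125],[1,0,-105],[1,0,-75],[1,0,-50],[1,0,-50]], delta_rot=[[0,0,0],[0,0,0],[0,0,0],[0,0,0],[0,0,0],[0,0,0],[0,0,0],[0,0,0],[0,0,0],[0,0,0],[0,0,0],[0,0,0],[0,0,0],[0,0,0],[0,0,0],[0,0,0],[0,0,0],[0,0,0]], hand=[0.7,0.7,0.7,0.7,0.7,0.7,0.7,0.1,0.1,0.1,0.1,0.1,0.1,0.1,0.1,0.1,0.1,0.1])

```text
clock: 14.6
eef_pos: [0.4381, 0.0019, 0.0924]
tcp_rot: [-0.0, 0.961, -0.277, 0.003]
ft_force: [0.8, 0.4, -0.5]
grip_width: 0.23
finger_force: 39.1
```

Call:
apply_moves(xyz=[[10,-2,0],[35,-6,0],[70,-12,0],[105,-18,0],[140,-24,0],[165,-28,0],[174,-30,0],[174,-30,0],[174,-30,-10],[174,-30,-35],[174,-30,-60],[174,-30,-75],[174,-30,-80],[174,-30,-81],[174,-30,-81],[174,-30,-81]], delta_rot=[[0,0,5],[0,0,10],[0,0,15],[0,0,20],[0,0,25],[0,0,29],[0,0,29],[0,0,29],[0,0,29],[0,0,29],[0,0,29],[0,0,29],[0,0,29],[0,0,29],[0,0,29],[0,0,29]], hand=[0.1,0.1,0.1,0.1,0.1,0.1,0.1,0.1,0.1,0.1,0.1,0.1,0.1,0.1,0.1,0.1])

```text
clock: 16.2
eef_pos: [0.6103, -0.0277, 0.0086]
tcp_rot: [0.0, 1.0, -0.027, 0.0]
ft_force: [0.9, 0.4, -0.1]
grip_width: 0.23
finger_force: 39.2
```

Call:
apply_moves(xyz=[[0,0,0],[0,0,0],[0,0,0],[0,0,0],[0,0,10],[0,0,40],[0,0,80],[0,0,110],[0,0,130],[0,0,130]], delta_rot=[[0,0,0],[0,0,0],[0,0,0],[0,0,0],[0,0,0],[0,0,0],[0,0,0],[0,0,0],[0,0,0],[0,0,0]], hand=[0.5,0.5,0.5,0.5,0.5,0.5,0.5,0.5,0.5,0.5])

```text
clock: 17.2
eef_pos: [0.6129, -0.0282, 0.1425]
tcp_rot: [0.001, 1.0, -0.027, 0.004]
ft_force: [-0.2, -0.4, 0.1]
grip_width: 0.496
finger_force: 0.0
```

Call:
apply_moves(xyz=[[-12,-7,0],[-45,-24,0],[-80,-43,0],[-110,-60,0],[-124,-67,0],[-124,-67,0],[-124,-67,0]], delta_rot=[[0,0,0],[0,0,0],[0,0,0],[0,0,0],[0,0,0],[0,0,0],[0,0,0]], hand=[0.8,0.8,0.8,0.8,0.8,0.8,0.8])

```text
clock: 17.9
eef_pos: [0.4868, -0.0949, 0.138]
tcp_rot: [-0.0, 1.0, -0.028, 0.0]
ft_force: [0.4, -0.8, -0.3]
grip_width: 0.799
finger_force: 0.0
```

```bash
python3 - <<'E'
from h import *
print(status.observe()['eef_pos'],status.observe()['tcp_rot']); crop(wr('w5'),(486,-95,48),'w5b')
E
```

```text
[ 0.4868406  -0.09487466  0.13804248] [-9.90390167e-05  9.99614710e-01 -2.77560550e-02  1.49516443e-04]
origin 277 165 scale 7
```

View pics/w5b.png

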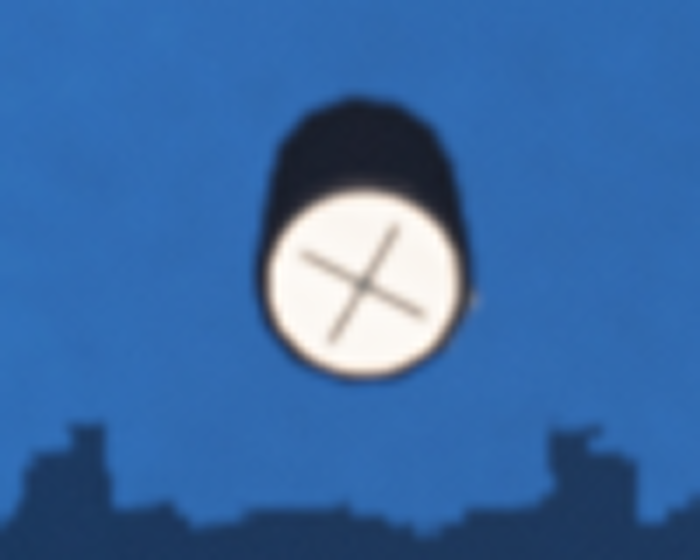

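The cap's top centre is at crop (364,284).

```bash
python3 - <<'E'
from h import *
s=pickle.load(open('pics/w5.pkl','rb'))
for z in(.038,.048):
  R=lambda u,v:ray(s,277+u/7-.5,165+v/7-.5,z)
  print(R(364,284),np.linalg.norm(R(260,284)-R(469,284)))
E
```

```text
[ 0.48339578 -0.09612995  0.038     ] 0.02739482437800406
[ 0.48658776 -0.09624843  0.048     ] 0.026267375209543285
```

Call:
apply_moves(xyz=[[0,-1,-20],[0,-1,-55],[0,-1,-90],[0,-1,-114],[0,-1,-125],[0,-1,-129],[0,-1,-129],[0,-1,-129],[0,-1,-129],[0,-1,-129],[0,-1,-129],[0,-1,-129],[0,-1,-129],[0,-1,-119],[0,-1,-99],[0,-1,-69],[0,-1,-44],[0,-1,-44]], delta_rot=[[0,0,0],[0,0,0],[0,0,0],[0,0,0],[0,0,0],[0,0,0],[0,0,0],[0,0,0],[0,0,0],[0,0,0],[0,0,0],[0,0,0],[0,0,0],[0,0,0],[0,0,0],[0,0,0],[0,0,0],[0,0,0]], hand=[0.8,0.8,0.8,0.8,0.8,0.8,0.8,0.15,0.15,0.15,0.15,0.15,0.15,0.15,0.15,0.15,0.15,0.15])

```text
clock: 19.75
eef_pos: [0.4884, -0.0966, 0.0976]
tcp_rot: [0.001, 1.0, -0.027, 0.003]
ft_force: [-0.0, 0.1, -1.6]
grip_width: 0.32
finger_force: 39.4
```

Call:
apply_moves(xyz=[[10,-13,0],[30,-40,0],[54,-71,0],[78,-103,0],[102,-134,0],[122,-160,0],[133,-175,0],[133,-175,0],[133,-175,-10],[133,-175,-35],[133,-175,-60],[133,-175,-75],[133,-175,-80],[133,-175,-81],[133,-175,-81],[133,-175,-81]], delta_rot=[[0,0,0],[0,0,0],[0,0,0],[0,0,0],[0,0,0],[0,0,0],[0,0,0],[0,0,0],[0,0,0],[0,0,0],[0,0,0],[0,0,0],[0,0,0],[0,0,0],[0,0,0],[0,0,0]], hand=[0.15,0.15,0.15,0.15,0.15,0.15,0.15,0.15,0.15,0.15,0.15,0.15,0.15,0.15,0.15,0.15])

```text
clock: 21.35
eef_pos: [0.6193, -0.2701, 0.0135]
tcp_rot: [-0.0, 1.0, -0.027, -0.0]
ft_force: [-0.4, 0.2, 0.0]
grip_width: 0.315
finger_force: 39.6
```

Call:
apply_moves(xyz=[[0,0,0],[0,0,0],[0,0,0],[0,0,0],[0,0,10],[0,0,40],[0,0,80],[0,0,110],[0,0,130],[0,0,130]], delta_rot=[[0,0,0],[0,0,0],[0,0,0],[0,0,0],[0,0,0],[0,0,0],[0,0,0],[0,0,0],[0,0,0],[0,0,0]], hand=[0.55,0.55,0.55,0.55,0.55,0.55,0.55,0.55,0.55,0.55])

```text
clock: 22.35
eef_pos: [0.6218, -0.2722, 0.148]
tcp_rot: [0.002, 1.0, -0.027, 0.004]
ft_force: [0.3, -0.2, 0.3]
grip_width: 0.553
finger_force: 0.0
```

Call:
apply_moves(xyz=[[-6,15,0],[-20,52,0],[-36,94,0],[-52,136,0],[-68,178,0],[-84,220,0],[-100,262,0],[-116,304,0],[-132,346,0],[-148,388,0],[-164,430,0],[-178,465,0],[-184,483,0],[-184,483,0],[-184,483,0]], delta_rot=[[0,0,0],[0,0,0],[0,0,0],[0,0,0],[0,0,0],[0,0,0],[0,0,0],[0,0,0],[0,0,0],[0,0,0],[0,0,0],[0,0,0],[0,0,0],[0,0,0],[0,0,0]], hand=[0.8,0.8,0.8,0.8,0.8,0.8,0.8,0.8,0.8,0.8,0.8,0.8,0.8,0.8,0.8])

```text
clock: 23.85
eef_pos: [0.435, 0.2122, 0.1428]
tcp_rot: [0.0, 1.0, -0.027, -0.0]
ft_force: [-0.5, -0.2, -0.4]
grip_width: 0.798
finger_force: 0.0
```

```bash
python3 - <<'E'
from h import *
print(status.observe()['eef_pos'],status.observe()['tcp_rot']); crop(wr('w6'),(435,212,38),'w6b')
E
```

```text
[0.43502681 0.21220076 0.14275308] [ 3.00850919e-04  9.99644770e-01 -2.66462694e-02 -4.67961627e-04]
origin 277 159 scale 7
```

View pics/w6b.png

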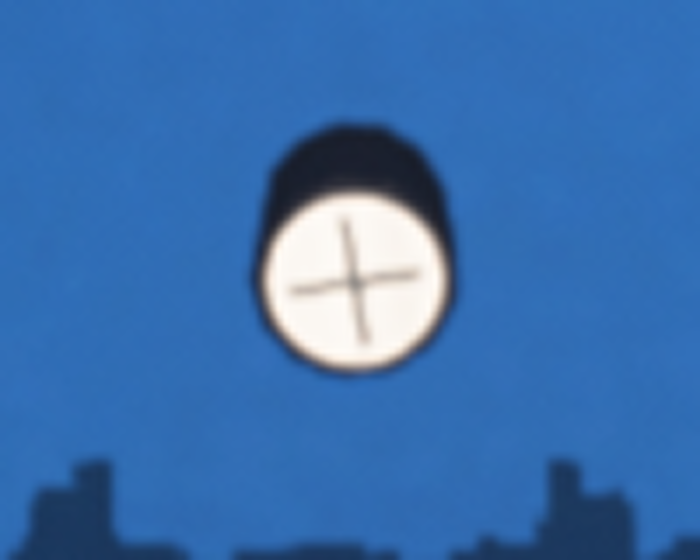

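The short cap's top is at crop (356,281), within 1 mm of the prediction at (350,280).

Call:
apply_moves(xyz=[[0,-1,-20],[0,-1,-60],[0,-1,-98],[0,-1,-122],[0,-1,-133],[0,-1,-138],[0,-1,-138],[0,-1,-138],[0,-1,-138],[0,-1,-138],[0,-1,-138],[0,-1,-138],[0,-1,-138],[0,-1,-128],[0,-1,-108],[0,-1,-78],[0,-1,-48],[0,-1,-48]], delta_rot=[[0,0,0],[0,0,0],[0,0,0],[0,0,0],[0,0,0],[0,0,0],[0,0,0],[0,0,0],[0,0,0],[0,0,0],[0,0,0],[0,0,0],[0,0,0],[0,0,0],[0,0,0],[0,0,0],[0,0,0],[0,0,0]], hand=[0.8,0.8,0.8,0.8,0.8,0.8,0.8,0.15,0.15,0.15,0.15,0.15,0.15,0.15,0.15,0.15,0.15,0.15])

```text
clock: 25.7
eef_pos: [0.4377, 0.212, 0.099]
tcp_rot: [-0.001, 1.0, -0.027, 0.004]
ft_force: [1.6, 1.0, -0.2]
grip_width: 0.313
finger_force: 39.4
```

Call:
apply_moves(xyz=[[6,-14,0],[20,-46,0],[37,-84,0],[54,-122,0],[71,-160,0],[88,-198,0],[105,-236,0],[122,-274,0],[139,-312,0],[156,-350,0],[172,-386,0],[183,-411,0],[188,-422,0],[188,-422,0],[188,-422,-15],[188,-422,-45],[188,-422,-70],[188,-422,-83],[188,-422,-86],[188,-422,-86]], delta_rot=[[0,0,0],[0,0,0],[0,0,0],[0,0,0],[0,0,0],[0,0,0],[0,0,0],[0,0,0],[0,0,0],[0,0,0],[0,0,0],[0,0,0],[0,0,0],[0,0,0],[0,0,0],[0,0,0],[0,0,0],[0,0,0],[0,0,0],[0,0,0]], hand=[0.15,0.15,0.15,0.15,0.15,0.15,0.15,0.15,0.15,0.15,0.15,0.15,0.15,0.15,0.15,0.15,0.15,0.15,0.15,0.15])

```text
clock: 27.7
eef_pos: [0.6222, -0.2085, 0.0087]
tcp_rot: [-0.001, 1.0, -0.026, -0.001]
ft_force: [-0.4, 1.5, 0.3]
grip_width: 0.314
finger_force: 40.8
```

Call:
apply_moves(xyz=[[0,0,0],[0,0,0],[0,0,0],[0,0,0],[0,0,0],[0,0,10],[0,0,40],[0,0,80],[0,0,120],[-40,-40,150],[-80,-80,180],[-120,-120,180],[-160,-160,180],[-190,-200,180],[-190,-240,180],[-190,-240,180]], delta_rot=[[0,0,0],[0,0,0],[0,0,0],[0,0,0],[0,0,0],[0,0,0],[0,0,0],[0,0,0],[0,0,0],[0,0,0],[0,0,0],[0,0,0],[0,0,0],[0,0,0],[0,0,0],[0,0,0]], hand=[0.52,0.52,0.52,0.52,0.52,0.52,0.52,0.52,0.52,0.52,0.52,0.52,0.52,0.52,0.52,0.52])

```text
clock: 29.3
eef_pos: [0.4314, -0.4552, 0.1908]
tcp_rot: [0.002, 1.0, -0.029, 0.001]
ft_force: [-0.4, 0.3, 0.5]
grip_width: 0.518
finger_force: 0.0
```

```bash
python3 - <<'E'
from h import *
a=snap('top','top9')['pixels'][85:185,190:490]; b=snap('scene','sc9')['pixels'][130:320,140:460]
a=cv2.resize(a,(800,267),interpolation=cv2.INTER_CUBIC); b=cv2.resize(b,(560,332),interpolation=cv2.INTER_CUBIC)
o=np.zeros((599,800,3),'uint8'); o[:267]=a; o[267:,:560]=b; cv2.imwrite('pics/fin.png',o)
E
```

```text
(no output)
```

View pics/fin.png

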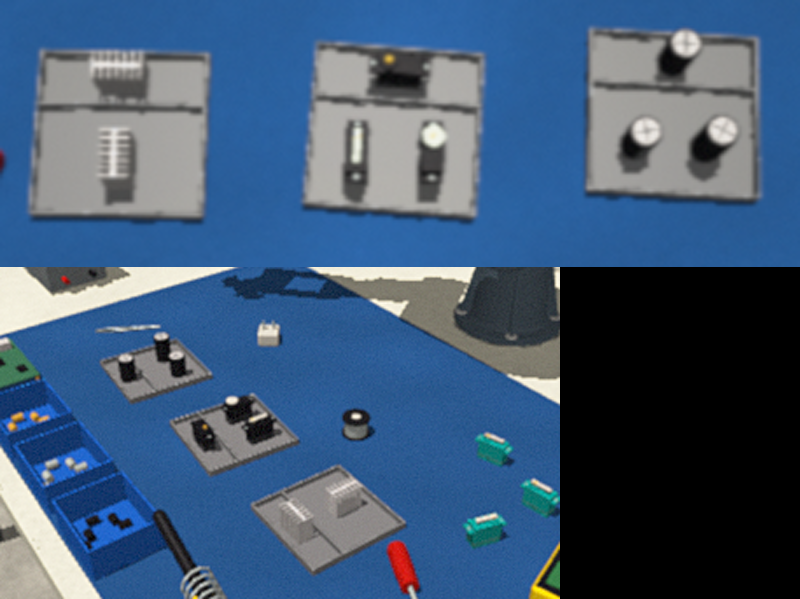

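All five parts stand upright in the right bays: sink (115,155), servos (357,150) and (432,150), caps (645,130) and (720,130). The reel, adapter and turquoise servos have not been moved, so I'm handing in.

```bash
python3 -c "
from plant import manip
print(manip.finish_job())"
```

```text
the job is handed in; nothing more can be done
None
```

I handed the job in at about 29 s; the final pictures show all five parts upright in their matching bays and the bystanders and turquoise look-alikes where they were, though no verdict came back.

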